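# Fit the blue temperature probe through the blue port of its vessel

### The arm

A 7-joint arm with a two-finger parallel gripper is mounted at the origin on the work surface. World frame = base frame: x ahead of the robot, y to its left, z up, the work surface at z = 0. Lengths are in m, angles in rad, forces in N, time in s.
With the tool pointing down it reaches from about 0.425 to 0.825 m from the base axis. Payload 3.6 kg.
Tool frame: the origin (TCP) lies at the very end of the fingers, on their centre line; the grasp point (between the pads) lies 19 mm behind it (arm.pinch_z is the distance from the TCP to the grasp point, in m); z points along the fingers, y is the line along which they close (so a half turn about z gives the same grasp; the last joint's range is limited). The gripper opens to 85 mm and grips with 20 to 120 N. Pads are 22 mm wide; open, the fingers measure 114 mm over their backs; the gripper's body (76 mm by 85 mm) begins 54 mm behind the grasp point. The pads swing forward as they close: fully open they stand 13 mm farther back than shut.
Start: joints at [1.246, 0.615, -0.013, 1.423, 0.008, 1.103, -0.04], TCP at [0.191, -0.621, 0.231] pointing down, gripper open.
Joint ranges: [-3.12, 3.12], [-0.3, 2.06], [-1.34, 1.32], [0.26, 2.42], [-1.36, 4.5], [0.01, 1.98], [-2.84, 2.84]. Speed limits (rad/s): [2.79, 2.79, 3.14, 3.14, 3.14, 3.14, 3.14].

### API

Orientations are given as a unit quaternion [w, x, y, z].
In Python, from plant import arm, cams, order gives the robot as it stands. The module is installed in compiled form; this text tells all that it offers.
- The arm moves only by the shell command python3 -m creep 'ROWS' [FORCE]. ROWS is JSON, a list of rows, each a list of 5 numbers: the opening, from 0 (shut) to 1 (fully open), then the shift along the tool's x, y, z each as a share of 30 cm, from -1 to 1, then the turn about the tool's z as a share of pi/2 rad, from -1 to 1. A call has 1 to 12 rows; each row shifts and turns the commanded pose from where the row before left it, along the tool's axes as they then stand; what a row does not reach is not made up. A row lasts 1/8 s, in which the tool goes at most 62.5 mm and 10.7 degrees, less where a joint would pass 70% of its speed; a pose out of reach is approached as far as the arm can. A call with a number of a shift or a turn outside -1 to 1 is refused whole. A call with a gripper value outside its range is refused whole. The fingers move at their own pace and stop on an object; FORCE is the grip in N (left out, the last holds). Time passes only in rows, so rows that do not move let the fingers close. It gives the time, the measured TCP pose, the force, the opening and the grip force at its end, in the units of the state.
- arm.get_state(): the state, without advancing time (a new reading comes with each control period).
- cams.get_image(name): name is "scene" or "side" or "wrist"; returns (picture, depth): 400x640x3 uint8, red, green, blue; 400x640 float32, m along the optical axis (not along the pixel's ray), 0 where there is no reading.
- cams.calibration(name): a dict with "fx", "fy", "cx", "cy" (pixels), "eye" and "attitude" of the camera in the world. Camera axes: x right, y down, z forward; pixel columns grow to the right and rows downward; lengths in m; the calibration is good to about 2 mm. The wrist camera is an equidistant fisheye: a pixel r from the principal point sees the ray r / f radians off the axis. A picture is of the moment at which its call begins: read the wrist's pose just before it. calibration takes no time and is no camera call; for the wrist camera it gives the pose at the moment of the call.
- order.close_job(): hands the job in; it is judged then, once.
The state is a dict: "time": time; "joints": joint angles; "joint_velocities": joint speeds; "tau": joint torques, N m; "tcp_pos": TCP position; "eef_rot": TCP orientation; "ft_force": force on the tool from outside, world axes, zero at the start; "torque": the same for the moment, N m; "grip_width": finger opening in m; "grasp_force": force on a finger pad.
Only numpy, scipy, OpenCV 4.12 (cv2) and the standard library are available. Lean on these libraries where they do the work, as an engineer would, in place of code of your own. Each camera call takes 0.05 s, during which the arm holds its last target. There are 200 camera calls.

### The job

The vessel with the blue port ring is still without its temperature probe. Take the blue-headed probe out of the white parking rack, pass its rod upright down through the hole of the blue port ring until the collar sits flat on the ring, and let go; lower it gently rather than dropping it in. Leave the orange and grey probes standing in the rack.

Things in the scene. Friction and masses are not known exactly. Their poses are not given: they have to be found in the camera images.
- blue_probe: Probe to fit: steel rod 8 mm thick, 80 mm long with tapered tip, below a round blue collar 44 mm across, 6 mm thick; above it a round blue head to grip, 26 mm across, 44 mm tall. Origin: on the axis at the collar's underside, z up: rod tip at -80 mm, head top at +50 mm. 60-105 g. Stands upright in a hole of the white rack, collar on its plate (100 mm above the table); lift >80 mm to free it.
- blue_port (a point): Centre of the top of the blue port ring on which the collar rests: fixed, 130 mm above the table, z up. Ring 56 mm across, 8 mm high, through hole 24 mm across, 95 mm free depth below; on an amber cover 120 mm across of a glass vessel on a white block 130 mm square. Studs on the cover are no higher than the ring. A like vessel with an orange ring stands 0.15 to 0.4 m away; they may swap places.
- orange_probe: Bystander, to be left in the rack: same probe with an orange head, same origin and axes. The white perforated rack (fixed, 120 x 240 mm, plate top at 100 mm) holds the three probes in one row, 80 mm apart, in any order; the row runs along world y within 0.3 rad, so fingers closing along world x are clear of the neighbours.
- grey_probe: Bystander, to be left in the rack: same probe with a grey head, same origin and axes. Nothing between the rack and the vessels is higher than the probe heads in the rack (150 mm above the table).
Not all that is in view belongs to the job. What is shaped like the part that bears blue_port but green or purple is not meant.

How it is judged:
On the way, in this order (a step that is already met when the one before it is completed fails the run):
1. the blue probe is lifted out of the rack (distance of blue_probe from where it was at the start of the episode above 0.06 m), for 0.1 s.
2. its rod is through the blue port, upright (horizontal distance between blue_probe and blue_port below 0.014 m and z of blue_probe in the frame of blue_port below 0.06 m and angle between blue_probe's own z axis and vertical below 0.2 rad), for 0.1 s.
At the end, for the whole second after the job is handed in: The blue probe's rod is through the blue port: collar on the ring (within 5 mm in height), axis within 12 mm of the port's centre, upright within 10 degrees, at rest and released; the orange and grey probes are within 30 mm of where they stood (horizontal distance between blue_probe and blue_port below 0.012 m and z of blue_probe in the frame of blue_port between -0.005 and 0.005 m and angle between blue_probe's own z axis and vertical below 0.17 rad and linear speed of blue_probe below 0.03 m/s and distance of each of orange_probe, grey_probe from where it was at the start of the episode below 0.03 m); the robot touches nothing.
It fails at once if the orange or grey probe is pulled out or displaced by more than 30 mm (distance of any of orange_probe, grey_probe from where it was at the start of the episode above 0.03 m).
It fails at once if the blue probe is dropped into the port (faster than 0.7 m/s with its rod in the hole) (horizontal distance between blue_probe and blue_port below 0.03 m and z of blue_probe in the frame of blue_port below 0.075 m and linear speed of blue_probe above 0.7 m/s).
It also fails if it takes over 45 s, if anything falls off the work surface, if the arm or the gripper's body presses on something with over 40 N, if the wrist force passes 120 N, or if a joint passes its speed limit or range.

## Working session

There is one attempt and no reset: what is moved stays moved. The work goes in short steps, Python scripts to look and compute and a shell command to move; the robot and the scene stay as the last step left them, time stands still between calls to the robot, and variables do not carry over. Pictures are saved under pics/ and viewed, at most 10 in all, crops included, and the job is handed in when it is done.

```bash
mkdir -p pics; cat > h.py <<'E'
import numpy as np, cv2
from plant import arm, cams, order
from scipy.spatial.transform import Rotation as R
def rot(a):
    a=np.array(a,float)
    return a if a.shape==(3,3) else R.from_quat(a[[1,2,3,0]]).as_matrix()
def grab(n):
    c=cams.calibration(n); p,d=cams.get_image(n); return p,d,c
def pts(d,c):  # pinhole cloud
    v,u=np.mgrid[:d.shape[0],:d.shape[1]]
    P=np.stack([(u-c['cx'])/c['fx']*d,(v-c['cy'])/c['fy']*d,d],-1)
    return P@rot(c['attitude']).T+np.array(c['eye'])
E
python3 - <<'E'
from h import *
ims=[]
for n in("scene","side","wrist"):
    p,d,c=grab(n); np.savez(n,p=p,d=d); print(n,c)
    ims.append(p)
s=arm.get_state();print({k:s[k] for k in("time","tcp_pos","eef_rot","grip_width")},arm.pinch_z)
cv2.imwrite("pics/a.png",cv2.cvtColor(np.vstack(ims[:2]),cv2.COLOR_RGB2BGR)[:, :][::1] if 0 else cv2.resize(cv2.cvtColor(np.vstack(ims[:2]),cv2.COLOR_RGB2BGR),(480,600),interpolation=cv2.INTER_AREA))
cv2.imwrite("pics/s.png",cv2.cvtColor(ims[0],cv2.COLOR_RGB2BGR))
E
```

```text
scene {'fx': 373.88658254897405, 'fy': 373.88658254897405, 'cx': 321.28668577864147, 'cy': 201.65991660660453, 'eye': array([1.23246995, 0.20046299, 0.94453434]), 'attitude': array([-0.18651179,  0.502006  ,  0.79403358, -0.28760041])}
side {'fx': 505.72846877357676, 'fy': 505.72846877357676, 'cx': 314.81364185303823, 'cy': 203.01751325844572, 'eye': array([ 0.53166858, -1.23706578,  1.46501973]), 'attitude': array([-3.42195467e-01,  9.39594773e-01, -9.82493561e-05,  7.99472788e-03])}
wrist {'fx': 309.70691628693146, 'fy': 309.70691628693146, 'cx': 322.11527203940744, 'cy': 199.57991107439028, 'eye': array([ 0.26041322, -0.59933515,  0.37296559]), 'attitude': array([ 0.1155619 ,  0.79587661, -0.58790607, -0.08713395])}
{'time': 0.15, 'tcp_pos': array([ 0.19117172, -0.62063191,  0.23038474]), 'eef_rot': array([-9.99580932e-04,  9.88856052e-01,  1.48871342e-01, -1.79487399e-04]), 'grip_width': 0.08538687364709473} 0.0187
```

View pics/a.png

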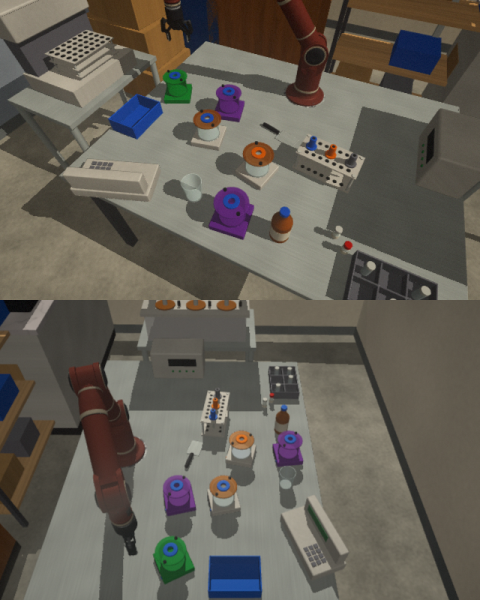

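View pics/s.png

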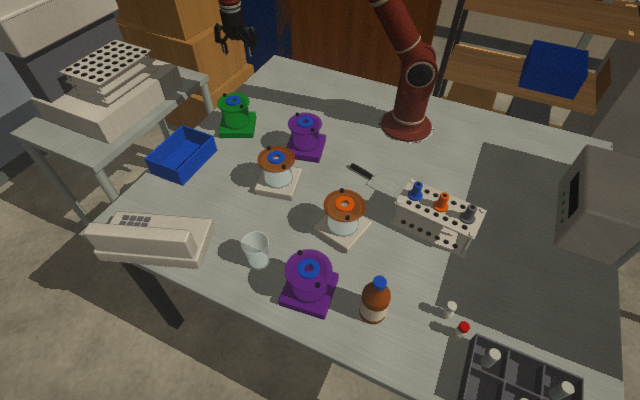

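The pictures show the amber vessel with the blue ring at scene (277,157), side ≈(297,248). The blue probe is nearest the vessels in the rack, at scene (417,190), side ≈(284,152). The purple and green look-alikes are ignored.

```bash
cat > m.py <<'E'
from h import *
def ray(c,u,v):
    r=rot(c['attitude'])@np.array([(u-c['cx'])/c['fx'],(v-c['cy'])/c['fy'],1]);return np.array(c['eye']),r/np.linalg.norm(r)
def tri(a,b):
    A=np.zeros((3,3));B=np.zeros(3)
    for o,r in(a,b):
        M=np.eye(3)-np.outer(r,r);A+=M;B+=M@o
    x=np.linalg.solve(A,B);return x,[round(1e3*np.linalg.norm((np.eye(3)-np.outer(r,r))@(x-o)),1) for o,r in(a,b)]
def hue(p,lo,hi,s=110,v=50): return cv2.inRange(cv2.cvtColor(p,cv2.COLOR_RGB2HSV),(lo,s,v),(hi,255,255))>0
E
python3 - <<'E'
from m import *
D={}
for n in("scene","side"):
    z=np.load(n+".npz");c=cams.calibration(n);D[n]=(z['p'],z['d'],c,pts(z['d'],c))
R_={"port":{"scene":(277,157),"side":(297,248)},"probe":{"scene":(417,190),"side":(284,152)}}
for k,r in R_.items():
    rays=[]
    for n,(u,v) in r.items():
        p,d,c,P=D[n];m=hue(p,100,125);q=np.zeros_like(m);w=22;q[v-w:v+w,u-w:u+w]=1;m&=q
        nl,lab,st,ce=cv2.connectedComponentsWithStats(m.astype(np.uint8))
        i=1+np.argmax(st[1:,4]);mm=(lab==i)&(d>0);X=P[mm]
        # ellipse of outer contour (port), convex hull
        cn=max(cv2.findContours((lab==i).astype(np.uint8),0,1)[0],key=len);e=cv2.fitEllipse(cv2.convexHull(cn))
        top=X[X[:,2]>np.percentile(X[:,2],95)-.004] 
        mid=(top.min(0)+top.max(0))/2
        print(k,n,st[i],ce[i].round(1),np.round(e[0],1),np.round(e[1],1),"z pct",np.percentile(X[:,2],[5,50,95]).round(4),"top mid",mid.round(4),"ext",np.ptp(top,axis=0).round(3),"mean",top.mean(0).round(4))
        rays.append(ray(c,*e[0]))
    print(k,"tri",tri(*rays))
ims=[cv2.resize(D["scene"][0][120:200,240:360],None,fx=5,fy=5),cv2.resize(D["scene"][0][160:260,380:500],None,fx=2,fy=2)]
s=D["side"][0];im=cv2.resize(s[90:290,240:380],None,fx=4,fy=3)
cv2.imwrite("pics/c.png",im[:,:,::-1])
for n,us in(("scene",((442,202),(470,212))),): 
    for u,v in us: print(D[n][3][v,u])
E
```

```text
port scene [268 151  17  13 155] [275.9 156.9] [275.7 156.8] [12.6 17.2] z pct [0.1255 0.1302 0.133 ] top mid [ 0.5021 -0.2961  0.1323] ext [0.052 0.056 0.006] mean [ 0.5038 -0.296   0.131 ]
port side [290 241  16  14 147] [297.4 247.3] [297.4 247.3] [13.8 16. ] z pct [0.1212 0.1288 0.1339] top mid [ 0.5013 -0.3012  0.133 ] ext [0.048 0.047 0.006] mean [ 0.5001 -0.301   0.1317]
port tri (array([ 0.50055404, -0.29832112,  0.12554584]), [np.float64(0.4), np.float64(0.4)])
probe scene [408 181  15  20 187] [415.6 191.9] [416.  191.1] [15.  19.5] z pct [0.1037 0.1192 0.1511] top mid [0.4451 0.145  0.1502] ext [0.023 0.023 0.006] mean [0.4452 0.145  0.15  ]
probe side [279 145  11  15 105] [283.8 153.3] [284.  152.5] [11.4 14.8] z pct [0.099  0.1147 0.1499] top mid [0.4401 0.1382 0.1523] ext [0.016 0.022 0.012] mean [0.4397 0.1358 0.1502]
probe tri (array([0.44216563, 0.14496995, 0.11731932]), [np.float64(0.6), np.float64(0.6)])
[0.46330344 0.22481658 0.13148341]
[0.47471854 0.30291355 0.14105861]
```

View pics/c.png

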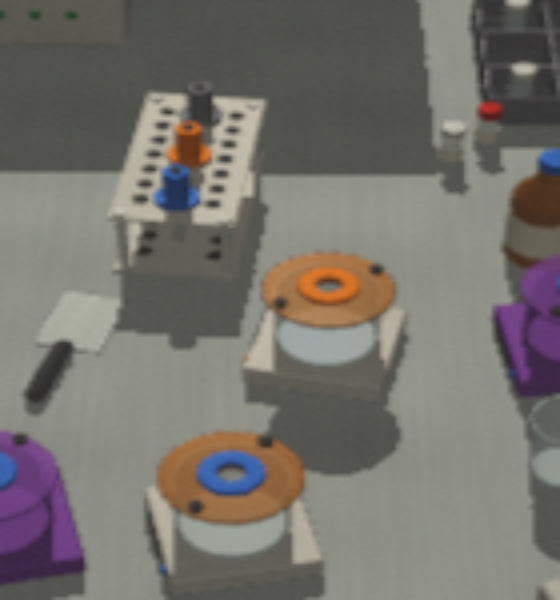

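The crop confirms the blue-ringed vessel and blue probe (front of the row). The port is at about (0.501,-0.298,0.13) and the probe at about (0.443,0.143). I'll go above the port first and look with the wrist camera.

```bash
python3 -m creep '[[1,0.16,-0.09,0,0],[1,0.16,-0.09,0,0],[1,0.16,-0.09,0,0],[1,0.16,-0.09,0,0],[1,0.16,-0.09,0,0],[1,0.16,-0.09,0,0],[1,0.16,-0.09,0,0],[1,0.16,-0.09,0,0],[1,0,0,0,0],[1,0,0,0,0]]'
cat >> m.py <<'E'
def wray(c,u,v):
    x=np.array([u-c['cx'],v-c['cy']])/c['fx'];t=np.linalg.norm(x)
    k=np.sinc(t/np.pi);r=rot(c['attitude'])@np.array([x[0]*k,x[1]*k,np.cos(t)]);return np.array(c['eye']),r
def wproj(c,X):
    q=rot(c['attitude']).T@(np.array(X)-c['eye']);t=np.arctan2(np.hypot(q[0],q[1]),q[2]);a=np.arctan2(q[1],q[0])
    return c['cx']+c['fx']*t*np.cos(a),c['cy']+c['fx']*t*np.sin(a)
def onz(ry,z): o,r=ry;return o+r*(z-o[2])/r[2]
def wblob(p,c,X,w=60,lo=100,hi=125,z=None):
    """blue blob near predicted X; outline cast on plane z -> circle centre, dia"""
    u,v=wproj(c,X);m=hue(p,lo,hi).astype(np.uint8);q=np.zeros_like(m)
    q[max(0,int(v-w)):max(0,int(v+w)),max(0,int(u-w)):max(0,int(u+w))]=1;m*=q
    nl,lab,st,ce=cv2.connectedComponentsWithStats(m);i=1+np.argmax(st[1:,4])
    cn=max(cv2.findContours((lab==i).astype(np.uint8),0,1)[0],key=len)[:,0]
    G=np.array([onz(wray(c,*a),z)[:2] for a in cn])
    cc,rr=cv2.minEnclosingCircle((G*1e3).astype(np.float32))
    return (u,v),st[i],ce[i],np.array(cc)/1e3,2*rr
E
python3 - <<'E'
from m import *
p,d,c=grab("wrist");s=arm.get_state();print(s['joints'].round(3),s['tcp_pos'])
print(wblob(p,c,[.501,-.298,.13],90,z=.13))
cv2.imwrite("pics/w1.png",p[:,:,::-1]);np.savez("w1",p=p,d=d,eye=c['eye'],att=c['attitude'])
E
```

```text
time: 1.4
tcp_pos: [0.4941, -0.3022, 0.231]
eef_rot: [0.0, 0.989, 0.149, -0.001]
ft_force: [-0.4, 0.4, -0.0]
grip_width: 0.0854
grasp_force: 0.0
[ 0.542  0.504 -0.046  1.636  0.028  1.004 -0.788] [ 0.49344343 -0.30314205  0.23104216]
((np.float64(320.1745135173908), np.float64(189.68438101664123)), array([ 286,  157,   67,   65, 2756], dtype=int32), array([319.39187228, 188.63570392]), array([ 0.50084827, -0.29713922]), 55.047298431396484)
```

View pics/w1.png

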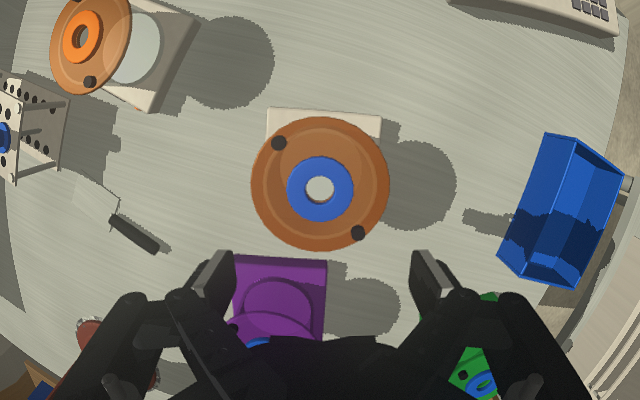

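The view is centred on the blue ring at (319,189). The port measures (0.501,-0.297) with a 55 mm diameter cast at z=0.13, so the height is consistent. Next I go over the probe, turning to face the row.

```bash
python3 -m creep '[[1,0.035,-0.184,0,0],[1,0.035,-0.184,0,0],[1,0.035,-0.184,0,0],[1,0.035,-0.184,0,0],[1,0.035,-0.184,0,0],[1,0.035,-0.184,0,0],[1,0.035,-0.184,0,0],[1,0.035,-0.184,0,0]]'
python3 -m creep '[[1,0,0,0,-0.114],[1,0,0,0,-0.114],[1,0,0,0,-0.114],[1,0,0,0,-0.114],[1,0,0,0,-0.114],[1,0,0,0,-0.114],[1,0,0,0,0],[1,0,0,0,0]]'
python3 - <<'E'
from m import *
p,d,c=grab("wrist");s=arm.get_state();print(s['joints'].round(3),s['tcp_pos'],s['eef_rot'])
for z in(.106,.15):print(z,wblob(p,c,[.443,.143,.13],90,z=z))
cv2.imwrite("pics/w2.png",p[:,:,::-1]);np.savez("w2",p=p,d=d,eye=c['eye'],att=c['attitude'])
E
```

```text
time: 2.45
tcp_pos: [0.4453, 0.1445, 0.2316]
eef_rot: [0.0, 0.989, 0.147, 0.0]
ft_force: [0.5, -0.4, 0.2]
grip_width: 0.085
grasp_force: 0.0
time: 3.45
tcp_pos: [0.4453, 0.1439, 0.2313]
eef_rot: [0.0, 0.775, 0.632, -0.0]
ft_force: [-0.6, 0.6, -0.4]
grip_width: 0.0851
grasp_force: 0.0
[-0.052  0.36  -0.418  1.92   0.184  0.899 -0.763] [0.44520673 0.14424992 0.23137813] [ 1.81382733e-04  7.74545662e-01  6.32517971e-01 -3.28111244e-05]
0.106 ((np.float64(320.3451005024775), np.float64(201.09982540013007)), array([ 295,  167,   48,   55, 1747], dtype=int32), array([318.2032055 , 191.62907842]), array([0.43995663, 0.14219913]), 50.90650939941406)
0.15 ((np.float64(320.3451005024775), np.float64(201.09982540013007)), array([ 295,  167,   48,   55, 1747], dtype=int32), array([318.2032055 , 191.62907842]), array([0.44318506, 0.15418752]), 42.55014419555664)
```

View pics/w2.png

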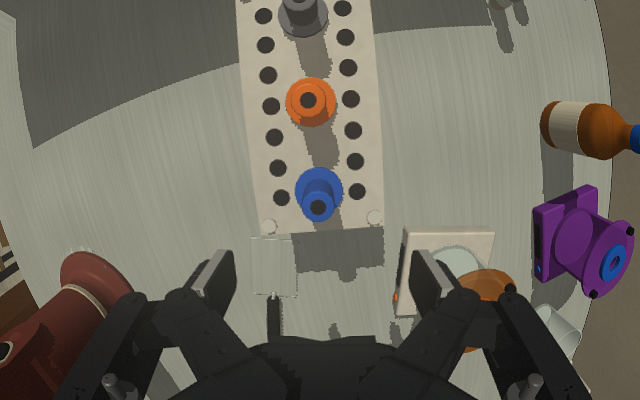

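The probe head-top dot is at (317,207) and the collar is centred around (319,187). Orange is at (310,100), grey at (302,8). I'll localise the dot and the collar rim separately.

```bash
python3 - <<'E'
from m import *
z=np.load("w2.npz");p=z['p'];c=cams.calibration("wrist");c['eye']=z['eye'];c['attitude']=z['att']
g=p.sum(2).astype(int);roi=np.zeros(g.shape,np.uint8);roi[195:218,303:332]=(g[195:218,303:332]<130)
n,l,st,ce=cv2.connectedComponentsWithStats(roi);i=1+np.argmax(st[1:,4]);print(st[i],ce[i])
dot=wray(c,*ce[i]);print("dot",onz(dot,.15))
m=hue(p,100,125).astype(np.uint8);m[:,:290]=0;m[:,350:]=0;m[:160]=0;m[225:]=0
cn=max(cv2.findContours(m,0,1)[0],key=len)[:,0];up=cn[cn[:,1]<188]
G=np.array([onz(wray(c,*a),.106)[:2] for a in up]);A=np.c_[2*G,np.ones(len(G))]
x=np.linalg.lstsq(A,(G**2).sum(1),rcond=None)[0];print("collar",x[:2],2*np.sqrt(x[2]+x[:2]@x[:2]))
# triangulate head-top from scene depth points top
s=np.load("scene.npz");cs=cams.calibration("scene")
q=s['p'][178:192,408:426].sum(2);print(q)
E
```

```text
Traceback (most recent call last):
ValueError: attempt to get argmax of an empty sequence
```

```bash
python3 - <<'E'
from m import *
z=np.load("w2.npz");p=z['p'];c=cams.calibration("wrist");c['eye']=z['eye'];c['attitude']=z['att']
b=p[...,2].astype(int);print(b[196:220:3,305:332:3])
roi=np.zeros(b.shape,np.uint8);roi[197:218,306:330]=b[197:218,306:330]<95
n,l,st,ce=cv2.connectedComponentsWithStats(roi);i=1+np.argmax(st[1:,4]) if n>1 else 0;print(st[i],ce[i])
uv=ce[i] if n>1 else (317,207)
dot=wray(c,*uv);print("dot",onz(dot,.15))
m=hue(p,100,125).astype(np.uint8);m[:,:290]=0;m[:,350:]=0;m[:160]=0;m[225:]=0
cn=max(cv2.findContours(m,0,1)[0],key=len)[:,0];up=cn[cn[:,1]<188]
G=np.array([onz(wray(c,*a),.106)[:2] for a in up]);A=np.c_[2*G,np.ones(len(G))]
x=np.linalg.lstsq(A,(G**2).sum(1),rcond=None)[0];print("collar",x[:2],2*np.sqrt(x[2]+x[:2]@x[:2]))
d=z['d'];print("depth",d[200,312],d[214,317],d[180,319])
R0=rot(c['attitude'])
for u,v in((311,200),(317,215),(319,176)):
    o,r=wray(c,u,v);print(u,v,(o+r*d[v,u]/(r@R0[:,2])).round(4))
s=np.load("scene.npz")['p'];q=s[176:192,408:426,2];print(q)
E
```

```text
[[142 160 154 154 155 153 154 155 143]
 [157 154 154 157 123 150 154 152 152]
 [153 154 118  46  49  47  78 152 150]
 [152 152  46  48  51  50  48 137 149]
 [150 155  42  51  50  49  50 132 148]
 [151 149 117  48  47  50  47 149 149]
 [145 149 149 101  74  86 151 146 147]
 [134 144 147 147 147 146 145 146 116]]
[310 200  16  15 188] [317.63829787 207.0106383 ]
dot [0.44138931 0.14473463 0.15      ]
collar [0.44169902 0.14643126] 0.0408520075102081
depth 0.23404163 0.23551293 0.26262274
311 200 [0.4376 0.1511 0.1497]
317 215 [0.4396 0.1386 0.1503]
319 176 [0.4449 0.1589 0.1062]
[[128 130 129 128 128 127 126 124 124 128 127 129 128 129 128 131 129 127]
 [129 132 129 132 124 130 125 126 129 124 124 124 127 124 128 124 129 129]
 [131 131 136 130 132 130 130 129 127 128 127 126 128 123 125 127 131 131]
 [131 136 139 146 148 142 134 127 132 128 127 129 126 124 132 128 129 128]
 [122 103 122 151 154 154 146 130 131 129 129 130 128 125 127 125 127 122]
 [135 127 100 153 154 151 154 137 140 144 138 133 131 128 130 128 126 133]
 [138 139 125  99 120 135 140 149 137  95 103 130 149 138 129 129 130 129]
 [142 143 139 131 139 137 126 141 108  41  47  64 111 151 145 132 132 129]
 [142 138 140 143 139 120 114 140  75  31  34  39  89 153 152 140 132 134]
 [142 144 141 143 138 110  90 146 134  96  51  64 120 157 165 136 137 136]
 [144 143 143 141 129  82  73 112 142 146 145 145 150 162 153 139 137 137]
 [141 142 140 142 123  65  69  79  93 114 134 148 149 137 143 142 139 136]
 [142 139 142 137 116  69  71  73  81  90 103 116 126 139 139 143 140 139]
 [139 146 145 138  83  64  73  78  81  88 100 117 130 138 143 140 132  93]
 [ 89  93  98  93  71  66  74  70  85  91 107 121 133 140 141 135 104  43]
 [ 80  83  84  74  68  71  74  79  87  98 113 127 133 135 142 130  76  34]]
```

Probe axis is at (0.4415,0.145) and its head top at 0.150, agreed by the dot, the collar fit and depth. I descend to TCP z≈0.115 and grip.

```bash
python3 -m creep '[[1,0,-0.013,0.1,0],[1,0,0,0.14,0],[1,0,0,0.09,0],[1,0,0,0.058,0],[1,0,0,0,0],[0,0,0,0,0],[0,0,0,0,0],[0,0,0,0,0],[0,0,0,0,0],[0,0,0,0,0],[0,0,0,0,0]]' 50
```

```text
time: 4.88
tcp_pos: [0.4416, 0.1459, 0.1156]
eef_rot: [0.0, 0.773, 0.634, 0.001]
ft_force: [-0.2, -0.3, 6.5]
grip_width: 0.0244
grasp_force: 48.9
```

```bash
python3 -m creep '[[0,0,0,-0.05,0],[0,0,0,-0.1,0],[0,0,0,-0.12,0],[0,0,0,-0.12,0],[0,0,0,-0.09,0],[0,0,0,-0.04,0],[0,0,0,0,0]]'
python3 - <<'E'
from m import *
s=arm.get_state();p,d,c=grab("wrist");q,d2,c2=grab("scene")
m=hue(q,100,125)
cv2.imwrite("pics/w3.png",np.vstack([p[150:400,120:520],q[60:260,250:650]if 0 else q[60:260,240:640]])[:,:,::-1]);print(s['tcp_pos'],s['eef_rot'],s['grip_width'],s['joints'].round(2))
E
```

```text
time: 5.75
tcp_pos: [0.4412, 0.1457, 0.2709]
eef_rot: [0.0, 0.773, 0.634, 0.0]
ft_force: [-0.4, 0.3, -1.2]
grip_width: 0.0246
grasp_force: 49.2
[0.44115542 0.14574468 0.2708795 ] [9.78812892e-05 7.73455832e-01 6.33850175e-01 1.48993238e-04] 0.024593976300464577 [-0.03  0.31 -0.44  1.87  0.16  1.   -0.74]
```

View pics/w3.png

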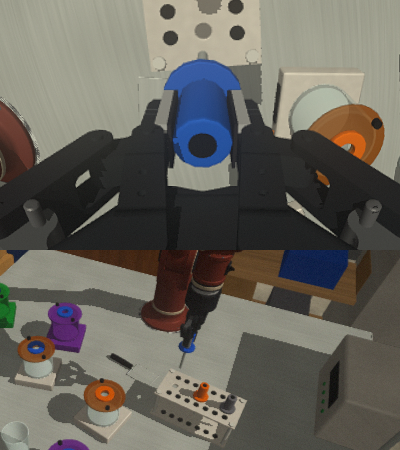

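The probe hangs upright between the fingers (wrist crop (200,110)), and orange and grey are still in the rack. I carry it to above the port.

```bash
python3 -m creep '[[0,-0.064,0.022,0,0],[0,-0.128,0.044,0,0],[0,-0.128,0.044,0,0],[0,-0.128,0.044,0,0],[0,-0.128,0.044,0,0],[0,-0.128,0.044,0,0],[0,-0.128,0.044,0,0],[0,-0.128,0.044,0,0],[0,-0.128,0.044,0,0],[0,-0.128,0.044,0,0],[0,-0.128,0.044,0,0],[0,-0.064,0.022,0,0]]'
python3 -m creep '[[0,0,0,0,0],[0,0,0,0,0],[0,0,0,0,0]]'
python3 - <<'E'
from m import *
s=arm.get_state();p,d,c=grab("wrist");s1=grab("scene");s2=grab("side")
print(s['tcp_pos'],s['eef_rot'],s['joints'].round(2))
for n,(q,dd,cc) in(("scene",s1),("side",s2)):
    np.savez(n+"2",p=q,d=dd)
    K=rot(cc['attitude']).T@(np.array([.501,-.2975,.2])-cc['eye']);print(n,cc['cx']+cc['fx']*K[0]/K[2],cc['cy']+cc['fx']*K[1]/K[2])
def crop(q,u,v,w=50,h=50): return cv2.resize(q[v-h:v+h,u-w:u+w],(400,400))
np.savez("w4",p=p,d=d,eye=c['eye'],att=c['attitude'])
def cc(n,q,c):
    K=rot(c['attitude']).T@(np.array([.501,-.2975,.2])-c['eye']);return crop(q,int(c['cx']+c['fx']*K[0]/K[2]),int(c['cy']+c['fx']*K[1]/K[2]))
cv2.imwrite("pics/w4.png",np.hstack([cc(0,s1[0],s1[2]),cc(0,s2[0],s2[2])])[:,:,::-1])
E
```

```text
time: 7.35
tcp_pos: [0.4995, -0.2992, 0.2689]
eef_rot: [-0.001, 0.774, 0.633, -0.001]
ft_force: [-0.4, -0.1, -1.2]
grip_width: 0.0249
grasp_force: 49.2
time: 7.72
tcp_pos: [0.5011, -0.2947, 0.2712]
eef_rot: [-0.0, 0.772, 0.635, 0.0]
ft_force: [0.3, 0.7, -0.7]
grip_width: 0.0249
grasp_force: 49.2
[ 0.50107498 -0.29466831  0.27116532] [-2.99570617e-04  7.72369263e-01  6.35173574e-01  4.02441455e-04] [ 0.68  0.48 -0.29  1.57  0.15  1.11  0.16]
scene 273.6951830670255 138.9505722530738
side 297.1556361877298 233.18369550425302
```

View pics/w4.png

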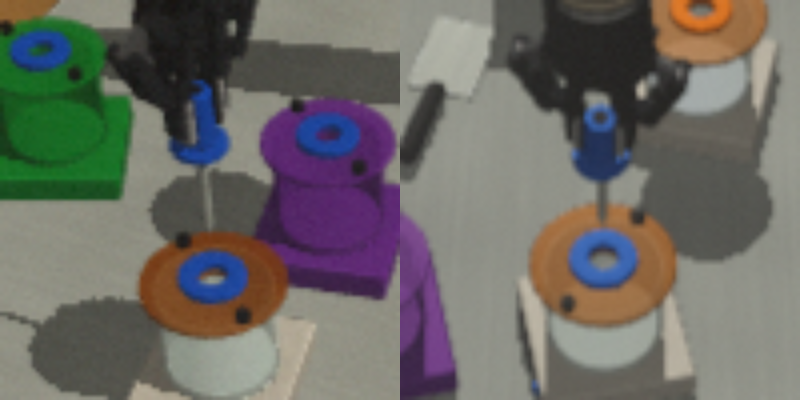

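Scene crop: rod tip at (211,230) above the ring at (213,275). Side crop: tip at (203,218) above the ring at (203,258). Now I compare this with the predicted upright axis.

```bash
python3 - <<'E'
from m import *
rs=[]
for n,t in(("scene",(275.8,145.5)),("side",(297.75,237.5))):
    c=cams.calibration(n);rs.append(ray(c,*t))
    for z in(.255,.175):
        K=rot(c['attitude']).T@(np.array([.501,-.2947,z])-c['eye']);print(n,z,c['cx']+c['fx']*K[0]/K[2],c['cy']+c['fx']*K[1]/K[2])
    p=np.load(n+"2.npz")['p'];d=np.load(n+"2.npz")['d'];P=pts(d,c)
    m=hue(p,100,125)&(np.abs(P[...,0]-.5)<.04)&(np.abs(P[...,1]+.296)<.04)&(P[...,2]>.24)&(P[...,2]<.32)
    l=m&(P[...,2]<.264);print(n,"collar pts",P[l].mean(0),(P[l].min(0)+P[l].max(0))/2,np.ptp(P[l],axis=0),"minmax z",P[m][:,2].min(),P[m][:,2].max())
print("tip",tri(*rs))
z=np.load("w4.npz");p=z['p'];c=cams.calibration("wrist");c['eye']=z['eye'];c['attitude']=z['att']
u,v=wproj(c,[.501,-.2947,.305]);u,v=int(u),int(v);b=p[...,2];roi=np.zeros(b.shape,np.uint8);w=18
roi[v-w:v+w,u-w:u+w]=(b[v-w:v+w,u-w:u+w]<95);nl,l,st,ce=cv2.connectedComponentsWithStats(roi);i=1+np.argmax(st[1:,4])
print((u,v),st[i],ce[i],"dot",onz(wray(c,*ce[i]),.305))
m=hue(p,100,125).astype(np.uint8);print([wproj(c,[.501,-.2975,.13])])
E
```

```text
scene 0.255 272.8332785068231 124.63880038712459
scene 0.175 275.2183635581712 145.48757147191782
scene collar pts [ 0.50798815 -0.28818318  0.26142312] [ 0.50020844 -0.29210358  0.26032269] [0.04504245 0.0374389  0.00723492] minmax z 0.25670523635744447 0.3178536241527945
side 0.255 296.95732072965905 221.59440544576734
side 0.175 297.26402770115044 237.2094456503295
side collar pts [ 0.49918879 -0.30932116  0.26002993] [ 0.49978766 -0.30868412  0.25942271] [0.03912369 0.02491142 0.00914853] minmax z 0.2548484421040662 0.3081187003804622
tip (array([ 0.50131627, -0.29398209,  0.17421296]), [np.float64(1.6), np.float64(1.6)])
(323, 292) [308 283  29  25 548] [322.13686131 295.21532847] dot [ 0.5003315  -0.29609114  0.305     ]
[(np.float64(323.3113476011924), np.float64(190.58143781852496))]
```

The axis is within about 3 mm of the port, so I correct and lower to a few mm above contact.

```bash
python3 -m creep '[[0,-0.008,0,0.03,0],[0,0,0,0.06,0],[0,0,0,0.06,0],[0,0,0,0.06,0],[0,0,0,0.06,0],[0,0,0,0.05,0],[0,0,0,0.04,0],[0,0,0,0.03,0],[0,0,0,0.01,0],[0,0,0,0,0],[0,0,0,0,0]]'
```

```text
time: 9.25
tcp_pos: [0.5006, -0.2994, 0.1515]
eef_rot: [0.001, 0.773, 0.634, 0.0]
ft_force: [-0.6, -1.6, -0.8]
grip_width: 0.0246
grasp_force: 49.2
```

```bash
python3 -m creep '[[0,0.003,0,0.008,0],[0,0,0,0.006,0],[0,0,0,0.003,0],[0,0,0,0,0]]'; python3 -m creep '[[0,0,0,0.003,0],[0,0,0,0,0]]'
```

```text
time: 9.75
tcp_pos: [0.5004, -0.2983, 0.1458]
eef_rot: [-0.0, 0.773, 0.634, 0.0]
ft_force: [0.2, -0.3, -0.4]
grip_width: 0.0248
grasp_force: 49.3
time: 10.0
tcp_pos: [0.5004, -0.2984, 0.1457]
eef_rot: [0.0, 0.773, 0.634, 0.0]
ft_force: [-0.9, 0.2, 4.8]
grip_width: 0.0245
grasp_force: 49.9
```

Contact at the expected height (4.8 N upward). I release, retreat and check.

```bash
python3 -m creep '[[0.5,0,0,0,0],[1,0,0,0,0],[1,0,0,0,0],[1,0,0,0,0],[1,0,0,-0.04,0],[1,0,0,-0.1,0],[1,0,0,-0.12,0],[1,0,0,-0.12,0],[1,0,0,-0.06,0],[1,0,0,0,0],[1,0,0,0,0]]'
python3 - <<'E'
from m import *
a=grab("scene");b=grab("side")
for n,(p,d,c) in(("scene",a),("side",b)):
    P=pts(d,c);m=hue(p,100,125)&(np.hypot(P[...,0]-.5,P[...,1]+.2975)<.035)&(P[...,2]>.11)
    t=P[m&(P[...,2]>.174)];print(n,"top z",np.percentile(P[m][:,2],[50,98]),"top mid",(t.min(0)+t.max(0))/2)
cv2.imwrite("pics/f.png",np.hstack([cv2.resize(a[0][90:200,220:330],(400,400)),cv2.resize(b[0][190:290,247:347],(400,400))])[:,:,::-1])
E
```

```text
time: 11.38
tcp_pos: [0.4998, -0.2981, 0.2763]
eef_rot: [-0.001, 0.773, 0.634, -0.0]
ft_force: [-0.2, -0.5, -0.7]
grip_width: 0.0854
grasp_force: 0.0
scene top z [0.13771202 0.18218122] top mid [ 0.50288096 -0.29702751  0.17886031]
side top z [0.13652648 0.18063931] top mid [ 0.50033772 -0.30423995  0.17908571]
```

View pics/f.png

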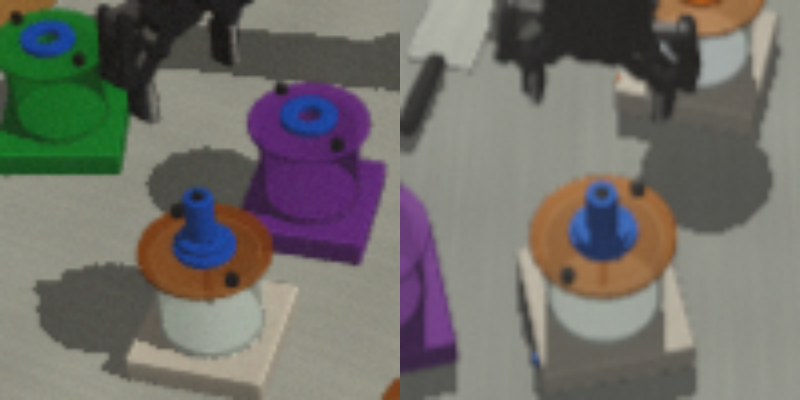

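The probe stands upright, with its collar flat on the ring (scene crop (203,240)) and its head top at about 0.18. The gripper is clear, so I hand the job in.

```bash
python3 -c "from plant import order; print(order.close_job())"
```

```text
the job is handed in; nothing more can be done
None
```

The blue probe is seated in the blue port: collar on the ring, upright, released, gripper clear. It was handed in at about 11.5 s of the 45 s; the hand-in returned no verdict. I last saw the orange and grey probes standing in the rack just after lifting the blue one.

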